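# Put the check weights away

### The job

The balance check is finished: take the four brass check weights off the balance pan, where they stand stacked in two pairs, and put each one upright into the pocket of the wooden case that is made for its size, setting them down rather than dropping them. When all four sit fully down in their pockets, shut the lid of the case.

Things in the scene. Friction and masses are not known exactly. Their poses are not given: they have to be found in the camera images.
- weight_xl: largest brass weight, 400 g: cylinder 57 mm wide, 20 mm tall, foot bevelled 2.5 mm, on top a knob 12 mm wide, 13 mm tall (lowest 3 mm a thin neck). A hole in its foot, 17 mm wide, 14.5 mm deep, takes the knob of a weight below. Origin: centre of underside, z up; yaw means nothing. Starts on the balance pan (78 mm above the bench), a small weight on top.
- weight_l: second largest brass weight, 260 g: cylinder 46 mm wide, 20 mm tall, foot bevelled 2.5 mm, on top a knob 12 mm wide, 13 mm tall (lowest 3 mm a thin neck). A hole in its foot, 17 mm wide, 14.5 mm deep, takes the knob of a weight below. Origin: centre of underside, z up; yaw means nothing. Starts on the balance pan (78 mm above the bench), a small weight on top.
- weight_m: second smallest brass weight, 150 g: cylinder 35 mm wide, 20 mm tall, foot bevelled 2.5 mm, on top a knob 12 mm wide, 13 mm tall (lowest 3 mm a thin neck). A hole in its foot, 17 mm wide, 14.5 mm deep, takes the knob of a weight below. Origin: centre of underside, z up; yaw means nothing. Starts on one of the two big weights, underside 98 mm up; the two stacks are 76 mm apart.
- weight_s: smallest brass weight, 60 g: cylinder 24 mm wide, 20 mm tall, foot bevelled 2.5 mm, on top a knob 12 mm wide, 13 mm tall (lowest 3 mm a thin neck). A hole in its foot, 17 mm wide, 14.5 mm deep, takes the knob of a weight below. Origin: centre of underside, z up; yaw means nothing. Starts on one of the two big weights, underside 98 mm up; the two stacks are 76 mm apart.
- cup_xl: black block in the case, home of the largest weight; its round pocket is the widest, 66 mm wide, 12 mm deep, lined blue. Block 80 (x) by 74 (y) by 17 mm, fixed. Origin: centre of underside, 4 mm above the bench; pocket floor 5 mm above origin. x points to the case's hinge side, y along the row. The four stand 74 mm apart in any order.
- cup_l: black block in the case, home of the second largest weight; its round pocket is the second widest, 55 mm wide, 12 mm deep, lined blue. Block 80 (x) by 74 (y) by 17 mm, fixed. Origin: centre of underside, 4 mm above the bench; pocket floor 5 mm above origin. x points to the case's hinge side, y along the row. The four stand 74 mm apart in any order.
- cup_m: black block in the case, home of the second smallest weight; its round pocket is the second narrowest, 44 mm wide, 12 mm deep, lined blue. Block 80 (x) by 74 (y) by 17 mm, fixed. Origin: centre of underside, 4 mm above the bench; pocket floor 5 mm above origin. x points to the case's hinge side, y along the row. The four stand 74 mm apart in any order.
- cup_s: black block in the case, home of the smallest weight; its round pocket is the narrowest, 33 mm wide, 12 mm deep, lined blue. Block 80 (x) by 74 (y) by 17 mm, fixed. Origin: centre of underside, 4 mm above the bench; pocket floor 5 mm above origin. x points to the case's hinge side, y along the row. The four stand 74 mm apart in any order.
- lid (a joint): angle of the case's lid, rad: 0 shut, up to 2.05 leaning back open. Stays where left (hinge friction 0.12 N m). Fixed wooden case 95 (x) by 311 (y) mm, walls 7 mm, rim 48 mm above the bench. Hinge axis: along y on the +x top edge (axes of the blocks), 48 mm up, 47.5 mm in +x from the middle line of the blocks.
- lid_edge (a point): middle of the lid's free long edge, where a brass tab sticks out 10 mm; 95 mm from the hinge axis, half way through the 8 mm board (95 by 311 mm; hinge axis lies in its inner face). Axes as the case's when shut.

How it is judged:
By the outcome, as a careful person would: the job done as asked, in the order asked, and still so for the second after the job is handed in, with the robot touching nothing.
It also fails if it takes over 122 s, if anything falls off the work surface, if the arm or the gripper's body presses on something with over 40 N, if the wrist force passes 120 N, or if a joint passes its speed limit or range.

### The arm

A 6-joint arm with a two-finger parallel gripper is mounted at the origin on a cart in front of the work surface, level with it; the furniture and walls round the work are solid. World frame = base frame: x ahead of the robot, y to its left, z up, the work surface at z = 0. Lengths are in m, angles in degrees, forces in N, time in s.
With the tool pointing down it reaches from about 0.4 to 0.825 m from the base axis. Payload 7 kg.
Tool frame: the origin (TCP) lies midway between the tips of the shut fingers; the grasp point (between the pads) lies r.grip_depth behind it (r.grip_depth is the distance from the TCP to the grasp point, in m); z points along the fingers, y is the line along which they close (so a half turn about z gives the same grasp; the last joint's range is limited). The gripper opens to 88 mm and grips with 3 to 60 N. Pads are 19 mm wide; open, the fingers measure 130 mm over their backs; the gripper's body (78 mm by 193 mm) begins 47 mm behind the grasp point.
Start: joints at [91.392, 20.546, 0.682, 0, -70.136, -16.507], TCP at [0.176, 0.652, 0.227] pointing down, gripper open.
Joint ranges: [-176.03, 176.03], [-82.01, 121.73], [-58.28, 71.71], [-173.87, 95.51], [-174.79, -0.11], [-173.66, 173.66]. Speed limits (degrees/s): [136.94, 136.94, 172.46, 180, 180, 180].

### API

Orientations are given as [roll, pitch, yaw] about the fixed x, y, z axes, in that order (R = Rz(yaw) Ry(pitch) Rx(roll)).
In Python, from plant import r gives the robot as it stands.
- The arm moves only by the tool drive_effector, called after "Call:" by a JSON object that holds its "api" and its "payload", one argument or row to a line. Schema: {"type":"object","properties":{"motion":{"type":"array","items":{"type":"number"},"minItems":6,"maxItems":72},"aperture":{"type":"number"},"squeeze":{"type":"number"},"only":{"type":"string"},"quiet":{"type":"boolean"},"lines":{"type":"string"}},"required":["motion"],"additionalProperties":false}. motion is one flat list of numbers that holds 1 to 12 rows one after another, with no inner brackets; each row has 6 numbers: dx, dy, dz in m, then a rotation vector rx, ry, rz in degrees; each row is the pose to reach, as a shift and turn from the pose commanded when the call began, along the tool's axes at that moment; what a row does not reach only later rows make up. A row lasts 1/12 s, in which the tool goes at most 0.0417 m and 7.16 degrees, less where a joint would pass 70% of its speed; a pose out of reach is approached as far as the arm can. aperture is the finger opening in m, set as the call begins (left out keeps the last). The fingers move at their own pace and stop on an object; squeeze is the grip in N (left out, the last holds). Time passes only in rows, so rows that do not move let the fingers close. The tool returns the time, the measured TCP pose, the force, the opening and the grip force at its end. only (a regular expression) keeps the lines of the reply that match it, lines (a string "A,B") keeps lines A to B, and quiet returns only ok. Input that does not fit is refused with a message, and nothing moves.
- r.get_state(): the state, without advancing time (a new reading comes with each control period).
- r.capture(name): name is "scene" or "side" or "wrist"; returns a dict with "frame" (420x560x3 uint8, red, green, blue), "z_map" (420x560 float32, m along the optical axis (not along the pixel's ray), 0 where there is no reading), "fx", "fy", "cx", "cy" (pixels), "D" ([k1, k2, p1, p2, k3] as OpenCV has them; the pictures are not rectified), "cam_to_world" (4x4, takes a point from camera to world coordinates). Camera axes: x right, y down, z forward; pixel columns grow to the right and rows downward; lengths in m; the calibration is good to about 2 mm. A picture is of the moment at which its call begins.
- r.close_job(): hands the job in; it is judged then, once.
The state is a dict: "time_s": time; "joints": joint angles; "qd": joint speeds; "joint_torque": joint torques, N m; "tcp_pos": TCP position; "eef_rot": TCP orientation; "contact_force": force on the tool from outside, world axes, zero at the start; "moment": the same for the moment, N m; "gripper_width": finger opening in m; "gripper_force": force on a finger pad.
Only numpy, scipy, OpenCV 4.12 (cv2) and the standard library are available. Lean on these libraries where they do the work, as an engineer would, in place of code of your own. Each camera call takes 0.05 s, during which the arm holds its last target. There are 200 camera calls.

## Working session

There is one attempt and no reset: what is moved stays moved. The work goes in short steps, Python scripts to look and compute and a tool call to move; the robot and the scene stay as the last step left them, time stands still between calls to the robot, and variables do not carry over. Pictures are saved under pics/ and viewed, at most 14 in all, crops included, and the job is handed in when it is done.

```bash
ls; mkdir -p pics
```

Run:
```python
from plant import r
import cv2
print(r.get_state(), r.grip_depth)
for n in ("scene","side","wrist"):
    c=r.capture(n); cv2.imwrite(f"pics/{n}0.png",c["frame"][:,:,::-1])
    import numpy as np
    np.savez(f"pics/{n}0.npz",**{k:np.array(v) for k,v in c.items()})
```

```text
pics
plant.py
{'time_s': 0.0, 'joints': array([ 9.13928680e+01,  2.05904814e+01,  6.33492176e-01, -1.92567898e-02,
       -7.01349904e+01, -1.65075966e+01]), 'qd': array([ 0.0112338 ,  0.10088902,  0.04130046, -0.03177171,  0.00090882,
       -0.09390467]), 'joint_torque': array([ 3.65491906e-04, -5.82710230e+01,  2.93077809e+01,  6.99805051e+00,
        7.07758343e-03, -1.36320973e-04]), 'tcp_pos': array([0.1759039 , 0.65117413, 0.22563402]), 'eef_rot': array([ 1.79906668e+02, -8.78124148e-03, -1.51212796e+01]), 'contact_force': array([0.08080661, 0.16795033, 0.57536838]), 'moment': array([-0.04444372, -0.007364  , -0.01999202]), 'gripper_force': 0.0, 'gripper_width': 0.08757388357375043} 0.0188
```

View pics/scene0.png

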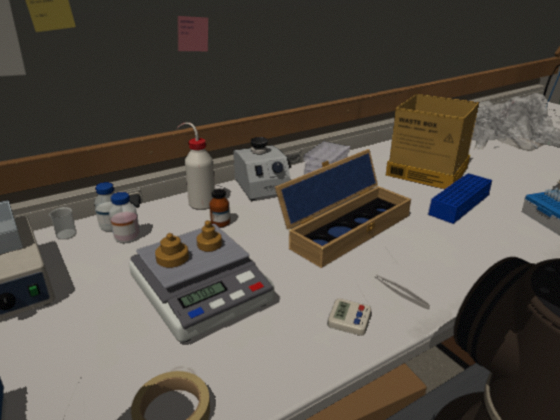

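View pics/side0.png

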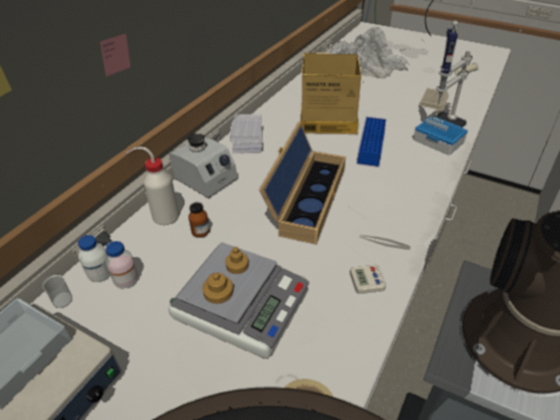

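View pics/wrist0.png

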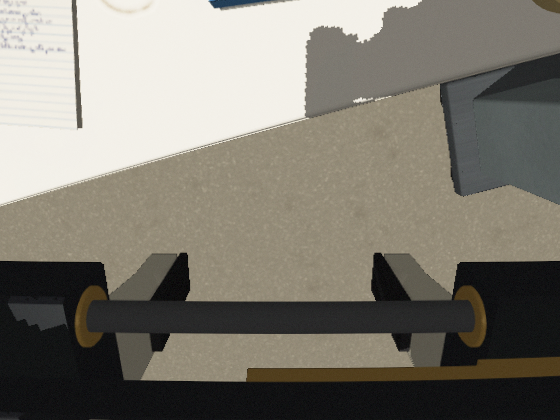

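The scene and side pictures show the balance with its two stacks at scene (172,252) and (208,235). The open case is near (350,215), with its hinge side away from the robot. Next I turn pixels into world positions.

Create h.py:
```python
import numpy as np, cv2
def load(n): return dict(np.load(f"pics/{n}.npz"))
def K(c): return np.array([[c["fx"],0,c["cx"]],[0,c["fy"],c["cy"]],[0,0,1]],float)
def rays(c,px): return cv2.undistortPoints(np.array(px,float).reshape(-1,1,2),K(c),np.array(c["D"],float))[:,0]
def world(c,px,z=None):
    "pixels to world: with the depth map, or on the plane of height z"
    T=np.array(c["cam_to_world"]); d=np.c_[rays(c,px),np.ones(len(px))]
    if z is None:
        s=np.array([c["z_map"][int(round(v)),int(round(u))] for u,v in px])
    else:
        s=(z-T[2,3])/(d@T[:3,:3].T)[:,2]
    return (d*s[:,None])@T[:3,:3].T+T[:3,3]
def cloud(c):
    v,u=np.nonzero(c["z_map"]>0); p=np.c_[u,v]
    return p,world(c,p)
def snap(n,tag):
    from plant import r
    c=r.capture(n); cv2.imwrite(f"pics/{tag}.png",c["frame"][:,:,::-1])
    np.savez(f"pics/{tag}.npz",**{k:np.array(v) for k,v in c.items()}); return c
```

Run:
```python
from h import *
np.set_printoptions(precision=4,suppress=True)
for n,px in (("scene0",[(171,238),(173,257),(208,226),(208,240),(340,232),(311,246),(399,214),(298,253),(410,212),(331,188)]),
             ("side0",[(216,276),(217,293),(236,250),(237,265),(310,206),(290,172)])):
    c=load(n); print(n,c["cam_to_world"][:3,3]); print(world(c,px))
    p,w=cloud(c)
    # brass: pixels above the pan
    f=c["frame"][p[:,1],p[:,0]].astype(int); b=(f[:,0]-f[:,2]>50)&(w[:,2]>.085)&(w[:,2]<.16)
    q=w[b]; print(len(q),q.min(0),q.max(0))
    pb=p[b]; k=(pb[:,0]<300)&(pb[:,0]>140)&(pb[:,1]>200); q=q[k]
    L,lab,ctr=cv2.kmeans(q[:,:2].astype(np.float32),2,None,(3,50,1e-5),5,0)
    for i in (0,1):
        s=q[lab[:,0]==i]; print(len(s),s.min(0),s.max(0))
```

```text
scene0 [-0.128   0.4369  0.558 ]
[[ 0.5396  0.2288  0.1254]
 [ 0.5232  0.2346  0.0977]
 [ 0.545   0.1571  0.1237]
 [ 0.5399  0.1614  0.0981]
 [ 0.5427 -0.1556  0.0093]
 [ 0.4964 -0.0408  0.0383]
 [ 0.5159 -0.3077  0.0227]
 [ 0.5315 -0.0343  0.0032]
 [ 0.5356 -0.3685  0.0005]
 [ 0.6037 -0.172   0.089 ]]
3320 [ 0.5173 -0.7193  0.085 ] [0.9371 0.2573 0.16  ]
405 [ 0.5267 -0.0308  0.0851] [0.5876 0.1787 0.1327]
588 [0.5173 0.2028 0.085 ] [0.5682 0.2573 0.1317]
side0 [0.1677 0.6552 0.7679]
[[ 0.5429  0.2325  0.1309]
 [ 0.5366  0.2445  0.0988]
 [ 0.5458  0.1607  0.132 ]
 [ 0.5423  0.1673  0.0975]
 [ 0.5367 -0.1535  0.0096]
 [ 0.6015 -0.1672  0.0854]]
3138 [ 0.4505 -1.5976  0.085 ] [0.9349 0.2592 0.1599]
414 [ 0.5276 -0.0299  0.085 ] [0.588  0.1795 0.1335]
656 [0.5173 0.2034 0.0855] [0.5731 0.2592 0.1332]
```

Run:
```python
from h import *
np.set_printoptions(precision=4,suppress=True)
c=load("wrist0"); T=c["cam_to_world"]; print(T, c["fx"],c["cx"],c["cy"])
from scipy.spatial.transform import Rotation as R
Rt=R.from_euler('xyz',[180,0,-15.12],degrees=True).as_matrix(); t=[.1759,.6512,.2256]
print(Rt.T@(T[:3,3]-t)); print(Rt.T@T[:3,:3]); print(Rt)
```

```text
[[-0.2628 -0.921  -0.2877  0.2536]
 [-0.9648  0.2515  0.0762  0.6309]
 [ 0.0022  0.2976 -0.9547  0.3843]
 [ 0.      0.      0.      1.    ]] 366.8752255390635 280.15846861464735 208.27438032983125
[ 0.0803 -0.0007 -0.1587]
[[-0.002  -0.9547 -0.2976]
 [ 1.     -0.0026  0.0015]
 [-0.0022 -0.2976  0.9547]]
[[ 0.9654 -0.2608 -0.    ]
 [-0.2608 -0.9654 -0.    ]
 [ 0.      0.     -1.    ]]
```
Run:
```python
from h import *
a=cv2.imread("pics/scene0.png")[150:320,130:420]; b=cv2.imread("pics/side0.png")[130:300,170:350]
a=cv2.resize(a,None,fx=1.7,fy=1.7,interpolation=3); b=cv2.resize(b,None,fx=1.7,fy=1.7,interpolation=3)
a=np.hstack([a,b]); a=np.clip((a/255.)**.6*255,0,255); cv2.imwrite("pics/ab.png",a); print(a.shape)
```

```text
(289, 799, 3)[ WARN:0@0.059] global loadsave.cpp:1063 imwrite_ Unsupported depth image for selected encoder is fallbacked to CV_8U.
```

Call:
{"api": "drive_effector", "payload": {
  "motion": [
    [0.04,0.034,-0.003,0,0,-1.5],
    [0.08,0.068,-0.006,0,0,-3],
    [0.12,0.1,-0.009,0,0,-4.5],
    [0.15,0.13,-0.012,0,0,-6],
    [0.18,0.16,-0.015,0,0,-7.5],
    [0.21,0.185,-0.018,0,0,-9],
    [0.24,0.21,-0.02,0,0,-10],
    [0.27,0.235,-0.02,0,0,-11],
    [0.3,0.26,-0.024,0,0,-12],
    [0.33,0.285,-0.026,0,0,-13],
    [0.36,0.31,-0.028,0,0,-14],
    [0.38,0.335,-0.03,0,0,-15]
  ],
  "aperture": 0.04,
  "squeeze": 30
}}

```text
refused: motion[0]: [0.04, 0.034, -0.003, 0, 0, -1.5] is not of type 'number' (schema: type "number"). Nothing was moved.
```

Refused on format, not on reach. It needs one flat list, 6 numbers to a row, no inner brackets.

Call:
{"api": "drive_effector", "payload": {
  "motion": [0.04,0.034,-0.003,0,0,-1.5,0.08,0.068,-0.006,0,0,-3,0.12,0.1,-0.009,0,0,-4.5,0.15,0.13,-0.012,0,0,-6,0.18,0.16,-0.015,0,0,-7.5,0.21,0.185,-0.018,0,0,-9,0.24,0.21,-0.02,0,0,-10,0.27,0.235,-0.02,0,0,-11,0.3,0.26,-0.024,0,0,-12,0.33,0.285,-0.026,0,0,-13,0.36,0.31,-0.028,0,0,-14,0.38,0.335,-0.03,0,0,-15],
  "aperture": 0.04,
  "squeeze": 30
}}

```text
time_s: 1.15
tcp_pos: [0.4528, 0.2345, 0.2562]
eef_rot: [-180.0, -0.0, -0.0]
contact_force: [1.2, 1.2, 1.3]
gripper_width: 0.0397
gripper_force: 0.0
```

Run:
```python
from h import *
from plant import r
print(r.get_state())
```

```text
{'time_s': 1.15, 'joints': array([ 4.94718236e+01,  3.72599113e+00, -1.71099635e+01,  7.15353764e-03,
       -6.91497484e+01,  4.04769745e+01]), 'qd': array([-5.50923472e+01, -2.82724706e+00,  4.76241338e-01,  8.93858703e-03,
       -3.72164460e+00,  6.64630038e+01]), 'joint_torque': array([ 6.37584731e+00, -3.59974587e+01,  2.84597504e+01,  6.70229495e+00,
        1.38836840e-02, -1.92050233e+00]), 'tcp_pos': array([0.45284572, 0.23446086, 0.25621024]), 'eef_rot': array([-1.79993465e+02, -1.43662717e-02, -4.86574198e-02]), 'contact_force': array([1.16440859, 1.19890609, 1.25621829]), 'moment': array([ 0.00528325, -0.17912625,  0.03402936]), 'gripper_force': 0.0, 'gripper_width': 0.03968981577192399}
```

View pics/ab.png

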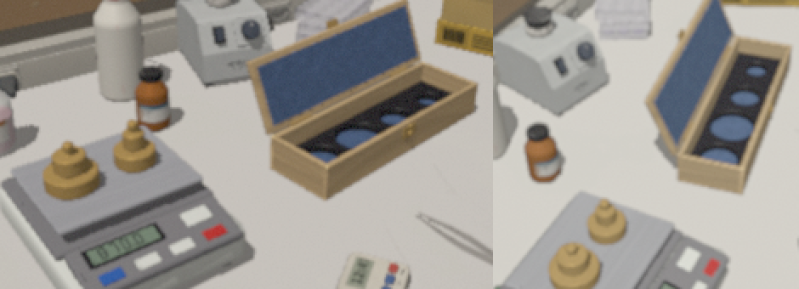

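The crop shows the left stack wider (scene (172,252)). The pockets from near to far look like second-widest, widest, second-narrowest, narrowest. The wrist camera will confirm this.

Call:
{"api": "drive_effector", "payload": {
  "motion": [0.025,0,-0.01,0,0,0,0.025,0,-0.01,0,0,0,0.025,0,-0.01,0,0,0]
}}

```text
time_s: 1.4
tcp_pos: [0.4778, 0.2353, 0.266]
eef_rot: [-180.0, 0.0, -0.3]
contact_force: [-1.2, 0.4, 0.4]
gripper_width: 0.0402
gripper_force: 0.0
```

Run:
```python
from h import *
c=snap("wrist","w1"); print(c["cam_to_world"][:3,3])
```

```text
[0.55824694 0.23547537 0.4246052 ]
```

View pics/w1.png

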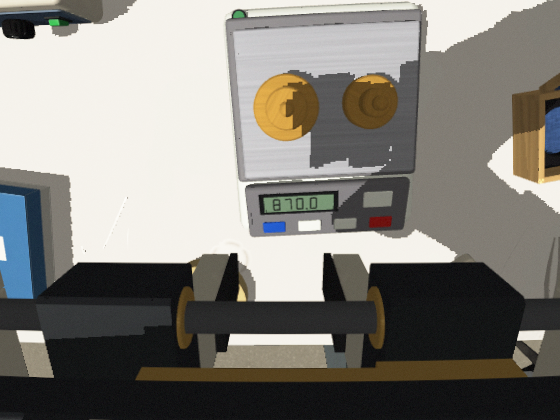

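The wrist view shows the wide stack at about (287,106) and the narrower one at (371,101). The case edge appears at the right, near (530,140).

Run:
```python
from h import *
np.set_printoptions(precision=4,suppress=True)
for n in("w1","scene0","side0"):
  c=load(n); p,w=cloud(c)
  for y0 in (.232,.157):
    k=(abs(w[:,0]-.546)<.04)&(abs(w[:,1]-y0)<.037)
    for lo,hi in ((.128,.138),(.114,.121),(.094,.101),(.074,.081)):
        j=k&(w[:,2]>lo)&(w[:,2]<hi); q=w[j]
        if len(q)>8:
            (cx,cy),rad=cv2.minEnclosingCircle(q[:,:2].astype(np.float32)); print(n,lo,len(q),"circ",round(cx,4),round(cy,4),round(rad*2,4),"mean",q.mean(0))
c=load("w1"); a=cv2.imread("pics/w1.png")[55:150,230:430]; a=cv2.resize(a,None,fx=4,fy=4,interpolation=2); a=np.clip((a/255.)**.6*255,0,255).astype(np.uint8); cv2.imwrite("pics/w1c.png",a)
```

```text
w1 0.128 189 circ 0.5472 0.2305 0.0121 mean [0.5475 0.2305 0.1306]
w1 0.114 1304 circ 0.5474 0.2303 0.0354 mean [0.5476 0.2304 0.118 ]
w1 0.094 1946 circ 0.5472 0.2304 0.0573 mean [0.5482 0.231  0.0982]
w1 0.074 3791 circ 0.5461 0.232 0.1086 mean [0.5475 0.2335 0.0785]
w1 0.128 204 circ 0.5505 0.1572 0.0122 mean [0.5516 0.1573 0.1306]
w1 0.114 492 circ 0.5516 0.1568 0.0247 mean [0.5522 0.1584 0.1179]
w1 0.094 1471 circ 0.5514 0.1566 0.0472 mean [0.5524 0.1597 0.0981]
w1 0.074 4789 circ 0.546 0.1571 0.1083 mean [0.545  0.1589 0.0784]
scene0 0.128 24 circ 0.5441 0.23 0.0106 mean [0.5444 0.2299 0.1304]
scene0 0.114 179 circ 0.5451 0.2294 0.0364 mean [0.5416 0.2309 0.1176]
scene0 0.094 297 circ 0.5452 0.2299 0.0588 mean [0.5354 0.2333 0.0977]
scene0 0.074 523 circ 0.5456 0.231 0.1056 mean [0.5318 0.2405 0.0786]
scene0 0.128 28 circ 0.5498 0.1554 0.0142 mean [0.5488 0.1557 0.1301]
scene0 0.114 77 circ 0.5498 0.1572 0.0267 mean [0.5463 0.1575 0.1176]
scene0 0.094 210 circ 0.5499 0.1552 0.0486 mean [0.5429 0.1586 0.0977]
scene0 0.074 582 circ 0.5449 0.1569 0.1062 mean [0.5337 0.1624 0.0784]
side0 0.128 26 circ 0.546 0.23 0.0119 mean [0.5457 0.2301 0.1301]
side0 0.114 193 circ 0.5468 0.2303 0.0376 mean [0.5442 0.2325 0.1173]
side0 0.094 310 circ 0.546 0.2301 0.0586 mean [0.5396 0.2377 0.0975]
side0 0.074 595 circ 0.5459 0.2324 0.1064 mean [0.5363 0.2434 0.0778]
side0 0.128 25 circ 0.5503 0.1559 0.0132 mean [0.5498 0.1563 0.1305]
side0 0.114 74 circ 0.5502 0.1566 0.0235 mean [0.5488 0.1592 0.1177]
side0 0.094 206 circ 0.5515 0.1562 0.0478 mean [0.5467 0.1612 0.0978]
side0 0.074 609 circ 0.5456 0.157 0.1069 mean [0.535  0.1632 0.0782]
```

View pics/w1c.png

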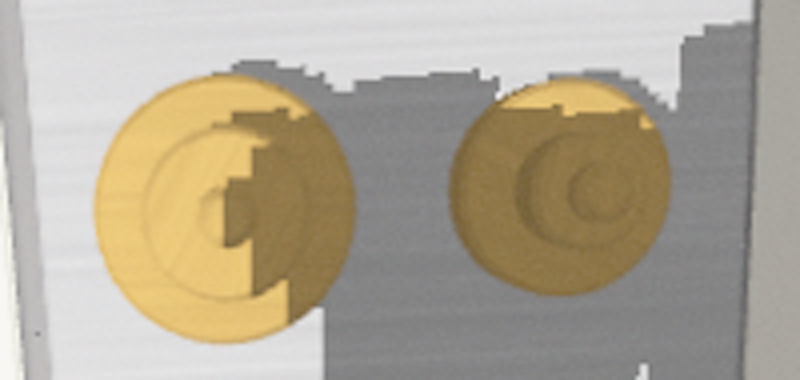

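Heights agree across three views: the big weights' shoulders at 98 mm, the small ones' at 118 mm, knob tops at 131 mm. The crop shows XL+M on the left (knob at crop (228,212)) and L+S on the right (knob at crop (602,190)). Now I look at the case.

Call:
{"api": "drive_effector", "payload": {
  "motion": [0,0.04,0,0,0,0,0,0.08,0,0,0,0,0,0.12,0,0,0,0,0,0.16,0,0,0,0,0,0.2,0,0,0,0,0,0.24,0,0,0,0,0,0.28,0,0,0,0,0,0.32,0,0,0,0,0,0.36,0,0,0,0,0,0.39,0,0,0,0,0,0.41,0,0,0,0,0,0.41,0,0,0,0]
}}

```text
time_s: 2.45
tcp_pos: [0.4753, -0.1759, 0.2654]
eef_rot: [180.0, 0.1, -0.2]
contact_force: [-0.1, 0.6, -0.6]
gripper_width: 0.0402
gripper_force: 0.0
```

Run:
```python
from h import *
c=snap("wrist","w2"); print(c["cam_to_world"][:3,3])
```

```text
[ 0.55597158 -0.17558161  0.42387106]
```

View pics/w2.png

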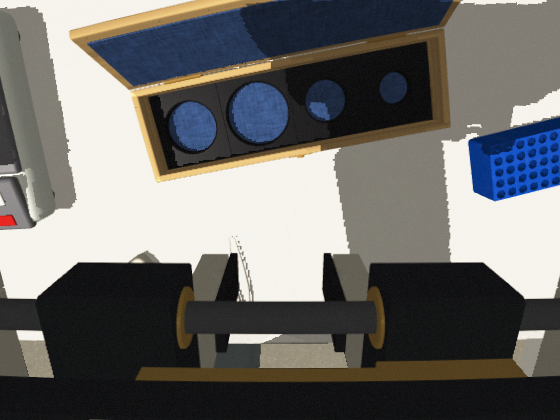

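Left to right the pockets are L (192,126), XL (259,112), M (325,100) and S (393,88). The case is slightly turned. Now I fit them.

Run:
```python
from h import *
np.set_printoptions(precision=4,suppress=True)
def circfit(q):
    A=np.c_[2*q,np.ones(len(q))]; s=np.linalg.lstsq(A,(q**2).sum(1),rcond=None)[0]; return s[0],s[1],2*np.sqrt(s[2]+s[0]**2+s[1]**2)
c=load("w2"); f=c["frame"].astype(int); m=((f[:,:,2]-f[:,:,0]>15)).astype(np.uint8)
p,w=cloud(c)
print("block tops z", [np.median(w[(abs(p[:,0]-u)<4)&(abs(p[:,1]-v)<3)][:,2]) for u,v in((289,80),(360,120),(425,110))])
C=[]
for (u,v) in ((192,126),(259,112),(325,100),(393,88)):
    z=world(c,[(u,v)])[0,2]
    lab=cv2.connectedComponents(m)[1]; k=(lab==lab[v,u]).astype(np.uint8)
    cn=max(cv2.findContours(k,0,1)[0],key=len)[:,0]; h=cv2.convexHull(cn)[:,0]
    q=world(c,h,0.009)[:,:2]; o=circfit(q); mec=cv2.minEnclosingCircle(q.astype(np.float32)); C.append(mec[0]); print("floor z",z,"fit",np.round(o,4),"mec",np.round(mec[0],4),mec[1]*2)
C=np.array(C); print(np.diff(C,axis=0), np.linalg.norm(np.diff(C,axis=0),axis=1))
# rim from all three cameras
for n in("w2","scene0","side0"):
    c=load(n);p,w=cloud(c)
    j=(w[:,2]>.0455)&(w[:,2]<.0505)&(w[:,0]>.44)&(w[:,0]<.63)&(w[:,1]<-.01)&(w[:,1]>-.37)
    print(n,j.sum(),cv2.minAreaRect(w[j][:,:2].astype(np.float32)))
c=load("w2");p,w=cloud(c); j=(w[:,2]>.06)&(w[:,0]>.5)&(w[:,2]<.2)&(w[:,1]<-.05)&(w[:,1]>-.3); q=w[j]
print("lid top",q[q[:,2]>q[:,2].max()-.01].mean(0), q.max(0))
```

```text
block tops z [np.float64(0.021499280429166268), np.float64(0.02144626775999242), np.float64(0.02159672757200143)]
floor z 0.008651306763790279 fit [ 0.522  -0.0777  0.054 ] mec [ 0.5221 -0.0784] 0.055536314845085144
floor z 0.008474698876562603 fit [ 0.5357 -0.1516  0.0659] mec [ 0.5359 -0.1516] 0.06678946316242218
floor z 0.009431229560765586 fit [ 0.549  -0.2243  0.0433] mec [ 0.549  -0.2244] 0.04415722191333771
floor z 0.0099381369510943 fit [ 0.5626 -0.2982  0.0312] mec [ 0.5625 -0.2973] 0.0328875407576561
[[ 0.0138 -0.0732]
 [ 0.0131 -0.0728]
 [ 0.0135 -0.0729]] [0.0745 0.0739 0.0742]
w2 5854 ((0.5431405901908875, -0.18756192922592163), (0.09718235582113266, 0.31164979934692383), 10.517263412475586)
scene0 815 ((0.5421731472015381, -0.1878192275762558), (0.10172049701213837, 0.31269571185112), 10.174140930175781)
side0 585 ((0.541920006275177, -0.1888323575258255), (0.09986148029565811, 0.31514379382133484), 10.627342224121094)
lid top [ 0.6126 -0.1015  0.1323] [ 0.6303 -0.05    0.1373]
```

Create go.py:
```python
import sys; from plant import r; import numpy as np
from scipy.spatial.transform import Rotation as R
s=r.get_state(); M=R.from_euler('xyz',s["eef_rot"],degrees=True)
print("at",np.round(s["tcp_pos"],4),np.round(s["eef_rot"],2),"F",np.round(s["contact_force"],1),"w",round(s["gripper_width"],4))
for a in sys.argv[1:]:
    print(a,"->",np.round(M.inv().apply(np.array(eval(a))-s["tcp_pos"]),4))
```

```text
(no output)
```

Call:
{"api": "drive_effector", "payload": {
  "motion": [0.01,-0.035,0.01,0,0,-1,0.02,-0.075,0.02,0,0,-2,0.03,-0.115,0.03,0,0,-3,0.04,-0.155,0.04,0,0,-5,0.05,-0.195,0.05,0,0,-7,0.06,-0.235,0.06,0,0,-9,0.07,-0.27,0.07,0,0,-10.5,0.0755,-0.3,0.08,0,0,-10.5,0.0755,-0.32,0.09,0,0,-10.5,0.0755,-0.333,0.095,0,0,-10.5,0.0755,-0.333,0.095,0,0,-10.5],
  "aperture": 0.04,
  "squeeze": 30
}}

```text
time_s: 3.42
tcp_pos: [0.5507, 0.1619, 0.1695]
eef_rot: [180.0, 0.1, 10.6]
contact_force: [0.0, 0.0, -0.3]
gripper_width: 0.0399
gripper_force: 0.0
```

```bash
python3 go.py '(.551,.157,.17)' '(.551,.157,.1195)'
```

```text
at [0.5507 0.1619 0.1695] [1.7997e+02 1.4000e-01 1.0600e+01] F [ 0.   0.  -0.3] w 0.0399
(.551,.157,.17) -> [-0.0006  0.0048 -0.0005]
(.551,.157,.1195) -> [-0.0005  0.0048  0.05  ]
```

Call:
{"api": "drive_effector", "payload": {
  "motion": [0,0.0048,0,0,0,0,0,0.0048,0.015,0,0,0,0,0.0048,0.03,0,0,0,0,0.0048,0.042,0,0,0,0,0.0048,0.05,0,0,0,0,0.0048,0.05,0,0,0,0,0.0048,0.05,0,0,0]
}}

```text
time_s: 4.0
tcp_pos: [0.5532, 0.1534, 0.1216]
eef_rot: [180.0, -0.0, 10.3]
contact_force: [-0.3, 0.0, 0.9]
gripper_width: 0.0399
gripper_force: 0.0
```

```bash
python3 go.py '(.551,.157,.1195)'
```

```text
at [0.5532 0.1534 0.1216] [ 1.7999e+02 -1.0000e-02  1.0350e+01] F [-0.3  0.   0.9] w 0.0399
(.551,.157,.1195) -> [-0.0015 -0.0039  0.0021]
```

Call:
{"api": "drive_effector", "payload": {
  "motion": [0,0,0,0,0,0,0,0,0,0,0,0,0,0,0,0,0,0,0,0,0,0,0,0,0,0,0,0,0,0,0,0,0,0,0,0],
  "aperture": 0.004,
  "squeeze": 30
}}

```text
time_s: 4.5
tcp_pos: [0.5532, 0.1543, 0.1213]
eef_rot: [-180.0, -0.0, 10.4]
contact_force: [-0.1, -0.5, 0.9]
gripper_width: 0.0104
gripper_force: 30.0
```

```bash
python3 go.py
```

```text
at [0.5532 0.1543 0.1213] [-1.800e+02 -2.000e-02  1.039e+01] F [-0.1 -0.5  0.9] w 0.0104
```

Call:
{"api": "drive_effector", "payload": {
  "motion": [0,0,-0.01,0,0,0,0,0,-0.025,0,0,0,0,0,-0.04,0,0,0,0,0,-0.04,0,0,0,0,0,-0.04,0,0,0]
}}

```text
time_s: 4.92
tcp_pos: [0.5535, 0.1546, 0.1623]
eef_rot: [-179.9, -0.1, 10.4]
contact_force: [-0.5, -0.6, -1.0]
gripper_width: 0.01
gripper_force: 30.0
```

Run:
```python
from h import *
import subprocess
c=snap("wrist","w3"); s=snap("side","s3")
a=cv2.imread("pics/w3.png")[60:360,150:430]; b=cv2.resize(cv2.imread("pics/s3.png")[200:320,170:310],None,fx=2.5,fy=2.5,interpolation=2)
a=np.hstack([a,b]); cv2.imwrite("pics/c3.png",np.clip((a/255.)**.6*255,0,255).astype(np.uint8)); print(a.shape)
```

```bash
python3 go.py
```

```text
(300, 630, 3)
at [0.5527 0.1541 0.1607] [-1.800e+02  4.000e-02  1.038e+01] F [-0.7 -0.7 -1. ] w 0.0107
```

View pics/c3.png

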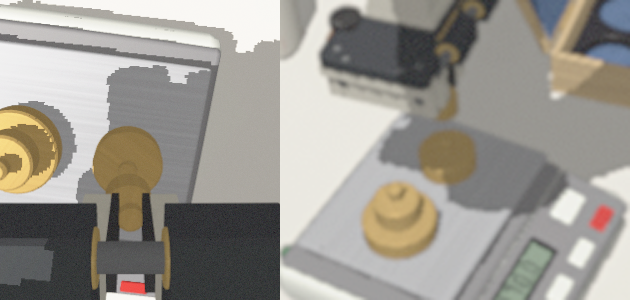

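The crop shows the small weight hanging upright in the fingers (crop (130,205)). L and the XL+M stack were left undisturbed.

Call:
{"api": "drive_effector", "payload": {
  "motion": [-0.003,0.02,-0.01,0,0,0,-0.009,0.06,-0.01,0,0,0,-0.0155,0.1,-0.01,0,0,0,-0.022,0.14,-0.01,0,0,0,-0.0285,0.18,-0.01,0,0,0,-0.035,0.22,-0.01,0,0,0,-0.041,0.26,-0.01,0,0,0,-0.0475,0.3,-0.01,0,0,0,-0.054,0.34,-0.01,0,0,0,-0.06,0.38,-0.01,0,0,0,-0.066,0.415,-0.005,0,0,0,-0.0695,0.437,0,0,0,0]
}}

```text
time_s: 6.02
tcp_pos: [0.5626, -0.2914, 0.16]
eef_rot: [-180.0, 0.1, 10.3]
contact_force: [0.6, 0.5, -0.8]
gripper_width: 0.0106
gripper_force: 30.0
```

Call:
{"api": "drive_effector", "payload": {
  "motion": [-0.0012,0.009,0,0,0,0,-0.0012,0.009,0,0,0,0,-0.0012,0.009,0,0,0,0]
}}

```text
time_s: 6.27
tcp_pos: [0.5634, -0.2972, 0.1602]
eef_rot: [-180.0, 0.1, 10.3]
contact_force: [0.8, -0.2, -0.6]
gripper_width: 0.0103
gripper_force: 30.0
```

```bash
python3 go.py '(.564,-.297,.16)' '(.564,-.297,.05)'
```

```text
at [ 0.5634 -0.2972  0.1602] [-1.7995e+02  8.0000e-02  1.0320e+01] F [ 0.8 -0.2 -0.6] w 0.0103
(.564,-.297,.16) -> [ 0.0006 -0.0001  0.0002]
(.564,-.297,.05) -> [ 0.0008 -0.      0.1102]
```

Call:
{"api": "drive_effector", "payload": {
  "motion": [0,0,0.03,0,0,0,0,0,0.06,0,0,0,0,0,0.085,0,0,0,0,0,0.1,0,0,0,0,0,0.108,0,0,0,0,0,0.108,0,0,0,0,0,0.108,0,0,0]
}}

```text
time_s: 6.85
tcp_pos: [0.5645, -0.2965, 0.0537]
eef_rot: [180.0, -0.0, 10.5]
contact_force: [0.2, 1.0, 0.7]
gripper_width: 0.0103
gripper_force: 30.0
```

```bash
python3 go.py '(.564,-.297,.0323)'
```

```text
at [ 0.5645 -0.2965  0.0537] [ 1.7998e+02 -1.0000e-02  1.0470e+01] F [0.2 1.  0.7] w 0.0103
(.564,-.297,.0323) -> [-0.0006  0.0004  0.0214]
```

Call:
{"api": "drive_effector", "payload": {
  "motion": [0,0,0.004,0,0,0,0,0,0.008,0,0,0,0,0,0.012,0,0,0,0,0,0.015,0,0,0,0,0,0.017,0,0,0,0,0,0.018,0,0,0,0,0,0.018,0,0,0,0,0,0.018,0,0,0]
}}

```text
time_s: 7.52
tcp_pos: [0.564, -0.2973, 0.0351]
eef_rot: [180.0, 0.0, 10.4]
contact_force: [-0.5, -0.4, -0.6]
gripper_width: 0.0101
gripper_force: 30.0
```

```bash
python3 go.py '(.564,-.297,.0323)'
```

```text
at [ 0.564  -0.2973  0.0351] [180.     0.    10.38] F [-0.5 -0.4 -0.6] w 0.0101
(.564,-.297,.0323) -> [ 0.0001 -0.0003  0.0028]
```

Call:
{"api": "drive_effector", "payload": {
  "motion": [0,0,0.001,0,0,0,0,0,0.002,0,0,0,0,0,0.002,0,0,0,0,0,0.002,0,0,0]
}}

```text
time_s: 7.85
tcp_pos: [0.5639, -0.2972, 0.0331]
eef_rot: [-180.0, 0.0, 10.4]
contact_force: [-0.0, -0.4, -0.6]
gripper_width: 0.0102
gripper_force: 30.0
```

Call:
{"api": "drive_effector", "payload": {
  "motion": [0,0,0.0005,0,0,0,0,0,0.001,0,0,0,0,0,0.001,0,0,0]
}}

```text
time_s: 8.1
tcp_pos: [0.5642, -0.2973, 0.0324]
eef_rot: [180.0, -0.0, 10.4]
contact_force: [-0.5, 1.0, 2.0]
gripper_width: 0.0104
gripper_force: 30.0
```

Call:
{"api": "drive_effector", "payload": {
  "motion": [0,0,0.0005,0,0,0,0,0,0.001,0,0,0,0,0,0.001,0,0,0]
}}

```text
time_s: 8.35
tcp_pos: [0.5645, -0.2973, 0.0321]
eef_rot: [180.0, -0.1, 10.4]
contact_force: [-1.8, 1.8, 6.9]
gripper_width: 0.0104
gripper_force: 30.0
```

Call:
{"api": "drive_effector", "payload": {
  "motion": [0,0,-0.001,0,0,0,0,0,-0.001,0,0,0,0,0,-0.001,0,0,0,0,0,-0.001,0,0,0,0,0,-0.001,0,0,0],
  "aperture": 0.024
}}

```text
time_s: 8.77
tcp_pos: [0.5638, -0.2973, 0.0318]
eef_rot: [-180.0, 0.0, 10.4]
contact_force: [0.3, -0.3, -0.6]
gripper_width: 0.0238
gripper_force: 0.0
```

Call:
{"api": "drive_effector", "payload": {
  "motion": [0,0,-0.01,0,0,0,0,0,-0.03,0,0,0,0,0,-0.065,0,0,0,0,0,-0.1,0,0,0,0,0,-0.13,0,0,0,0,0,-0.13,0,0,0,0,0,-0.13,0,0,0]
}}

```text
time_s: 9.35
tcp_pos: [0.5652, -0.2976, 0.1653]
eef_rot: [179.9, -0.3, 10.4]
contact_force: [-0.3, 0.2, -1.1]
gripper_width: 0.0238
gripper_force: 0.0
```

Run:
```python
from h import *
np.set_printoptions(precision=4,suppress=True)
c=snap("wrist","w4"); s=snap("side","s4")
for n,c in(("w",c),("s",s)):
    p,w=cloud(c); k=np.hypot(w[:,0]-.5624,w[:,1]+.2971)<.03
    for lo,hi in((.038,.046),(.026,.032)):
        q=w[k&(w[:,2]>lo)&(w[:,2]<hi)]; print(n,len(q),len(q) and (np.median(q,0),q[:,2].std(),cv2.minEnclosingCircle(q[:,:2].astype(np.float32))))
```

```bash
python3 go.py '(.547,.2304,.165)'
```

```text
w 174 (array([ 0.5634, -0.2953,  0.0419]), np.float64(0.0011018589298071736), ((0.5615531206130981, -0.29524290561676025), 0.005802644416689873))
w 442 (array([ 0.5662, -0.2947,  0.0292]), np.float64(0.0009117045317751075), ((0.5627999901771545, -0.2951762080192566), 0.012341293506324291))
s 15 (array([ 0.5602, -0.2941,  0.0422]), np.float64(0.0017233137393113747), ((0.561222493648529, -0.29472073912620544), 0.007277330849319696))
s 31 (array([ 0.5603, -0.2936,  0.0286]), np.float64(0.0011878927007213816), ((0.5606191158294678, -0.29425495862960815), 0.011493711732327938))
at [ 0.5634 -0.297   0.162 ] [-1.7997e+02  1.0000e-02  1.0370e+01] F [-0.4  0.8 -0.8] w 0.0243
(.547,.2304,.165) -> [ 0.0788 -0.5218 -0.0028]
```

S is seated (knob top at 42 mm, shoulder at 29 mm, in both views). Next is M.

Call:
{"api": "drive_effector", "payload": {
  "motion": [0.004,-0.025,-0.003,0,0,0,0.01,-0.065,-0.003,0,0,0,0.016,-0.105,-0.003,0,0,0,0.022,-0.145,-0.003,0,0,0,0.028,-0.185,-0.003,0,0,0,0.034,-0.225,-0.003,0,0,0,0.04,-0.265,-0.003,0,0,0,0.046,-0.305,-0.003,0,0,0,0.052,-0.345,-0.003,0,0,0,0.058,-0.385,-0.003,0,0,0,0.064,-0.425,-0.003,0,0,0,0.07,-0.465,-0.003,0,0,0],
  "aperture": 0.04,
  "squeeze": 40
}}

```text
time_s: 10.45
tcp_pos: [0.5477, 0.1743, 0.1638]
eef_rot: [179.9, 0.1, 10.4]
contact_force: [0.5, 0.5, -0.1]
gripper_width: 0.04
gripper_force: 0.0
```

Call:
{"api": "drive_effector", "payload": {
  "motion": [0.005,-0.035,0,0,0,0,0.0085,-0.052,0,0,0,0,0.0085,-0.055,0,0,0,0,0.0085,-0.055,0,0,0,0,0.0085,-0.055,0,0,0,0]
}}

```text
time_s: 10.87
tcp_pos: [0.5469, 0.2275, 0.1641]
eef_rot: [179.9, 0.1, 10.4]
contact_force: [0.7, -0.7, -0.3]
gripper_width: 0.04
gripper_force: 0.0
```

```bash
python3 go.py '(.547,.2285,.125)' '(.547,.2285,.12)'
```

```text
at [0.5469 0.2275 0.1641] [1.7994e+02 1.1000e-01 1.0380e+01] F [ 0.7 -0.7 -0.3] w 0.04
(.547,.2285,.125) -> [ 0.0004 -0.001   0.0391]
(.547,.2285,.12) -> [ 0.0004 -0.001   0.0441]
```

Call:
{"api": "drive_effector", "payload": {
  "motion": [0,-0.001,0.015,0,0,0,0,-0.001,0.03,0,0,0,0,-0.001,0.04,0,0,0,0,-0.001,0.044,0,0,0,0,-0.001,0.044,0,0,0,0,-0.001,0.044,0,0,0]
}}

```text
time_s: 11.37
tcp_pos: [0.5475, 0.2288, 0.1214]
eef_rot: [180.0, -0.0, 10.3]
contact_force: [0.7, -0.9, -0.2]
gripper_width: 0.0402
gripper_force: 0.0
```

Call:
{"api": "drive_effector", "payload": {
  "motion": [0,0,0,0,0,0,0,0,0,0,0,0,0,0,0,0,0,0,0,0,0,0,0,0,0,0,0,0,0,0,0,0,0,0,0,0],
  "aperture": 0.004,
  "squeeze": 40
}}

```text
time_s: 11.87
tcp_pos: [0.5473, 0.2296, 0.1214]
eef_rot: [-180.0, -0.0, 10.4]
contact_force: [-0.7, -0.2, 0.8]
gripper_width: 0.0101
gripper_force: 40.0
```

Call:
{"api": "drive_effector", "payload": {
  "motion": [0,0,-0.01,0,0,0,0,0,-0.025,0,0,0,0,0,-0.045,0,0,0,0,0,-0.045,0,0,0,0,0,-0.045,0,0,0]
}}

```text
time_s: 12.28
tcp_pos: [0.5477, 0.2298, 0.1677]
eef_rot: [-179.9, -0.1, 10.4]
contact_force: [-0.2, -0.4, -2.0]
gripper_width: 0.0102
gripper_force: 40.0
```

```bash
python3 go.py '(.549,-.2255,.165)'
```

```text
at [0.5477 0.2298 0.1677] [-1.7993e+02 -1.2000e-01  1.0390e+01] F [-0.2 -0.4 -2. ] w 0.0102
(.549,-.2255,.165) -> [-0.0809  0.4481  0.0019]
```

Call:
{"api": "drive_effector", "payload": {
  "motion": [-0.0036,0.02,0,0,0,0,-0.011,0.06,0,0,0,0,-0.018,0.1,0,0,0,0,-0.0253,0.14,0,0,0,0,-0.0325,0.18,0,0,0,0,-0.04,0.22,0,0,0,0,-0.047,0.26,0,0,0,0,-0.054,0.3,0,0,0,0,-0.0615,0.34,0,0,0,0,-0.0687,0.38,0,0,0,0,-0.075,0.415,0,0,0,0,-0.0791,0.438,0,0,0,0]
}}

```text
time_s: 13.28
tcp_pos: [0.5472, -0.2186, 0.1652]
eef_rot: [-180.0, 0.1, 10.3]
contact_force: [0.2, 0.0, -2.9]
gripper_width: 0.01
gripper_force: 40.0
```

Call:
{"api": "drive_effector", "payload": {
  "motion": [-0.0018,0.01,0,0,0,0,-0.0018,0.01,0,0,0,0,-0.0018,0.01,0,0,0,0,-0.0018,0.01,0.02,0,0,0,-0.0018,0.01,0.05,0,0,0,-0.0018,0.01,0.08,0,0,0,-0.0018,0.01,0.1,0,0,0,-0.0018,0.01,0.11,0,0,0,-0.0018,0.01,0.11,0,0,0,-0.0018,0.01,0.11,0,0,0]
}}

```text
time_s: 14.12
tcp_pos: [0.5489, -0.2252, 0.0565]
eef_rot: [180.0, 0.0, 10.5]
contact_force: [0.3, 0.1, -0.9]
gripper_width: 0.0099
gripper_force: 40.0
```

```bash
python3 go.py '(.549,-.226,.0335)'
```

```text
at [ 0.5489 -0.2252  0.0565] [1.7999e+02 2.0000e-02 1.0470e+01] F [ 0.3  0.1 -0.9] w 0.0099
(.549,-.226,.0335) -> [-0.      0.0009  0.023 ]
```

Call:
{"api": "drive_effector", "payload": {
  "motion": [0,0.001,0.004,0,0,0,0,0.001,0.008,0,0,0,0,0.001,0.012,0,0,0,0,0.001,0.016,0,0,0,0,0.001,0.019,0,0,0,0,0.001,0.021,0,0,0,0,0.001,0.022,0,0,0,0,0.001,0.022,0,0,0]
}}

```text
time_s: 14.78
tcp_pos: [0.5484, -0.2269, 0.0338]
eef_rot: [-180.0, 0.0, 10.4]
contact_force: [0.1, 0.1, -1.9]
gripper_width: 0.0099
gripper_force: 40.0
```

Call:
{"api": "drive_effector", "payload": {
  "motion": [0,0,0.0005,0,0,0,0,0,0.001,0,0,0,0,0,0.001,0,0,0]
}}

```text
time_s: 15.03
tcp_pos: [0.5486, -0.2268, 0.0331]
eef_rot: [180.0, -0.0, 10.4]
contact_force: [0.7, 0.8, -1.8]
gripper_width: 0.0105
gripper_force: 40.0
```

Call:
{"api": "drive_effector", "payload": {
  "motion": [0,0,0.0005,0,0,0,0,0,0.001,0,0,0,0,0,0.001,0,0,0]
}}

```text
time_s: 15.28
tcp_pos: [0.5488, -0.2269, 0.0325]
eef_rot: [180.0, -0.0, 10.4]
contact_force: [-0.6, 1.2, 2.3]
gripper_width: 0.0103
gripper_force: 40.0
```

Contact at the expected height. Release and rise, then check M.

Create chk.py:
```python
import sys; from h import *
np.set_printoptions(precision=4,suppress=True)
x,y,R=map(float,sys.argv[1:4]); 
for n in("wrist","side"):
    c=snap(n,n+sys.argv[4]); p,w=cloud(c); k=np.hypot(w[:,0]-x,w[:,1]-y)<R
    for lo,hi in((.038,.046),(.026,.032)):
        q=w[k&(w[:,2]>lo)&(w[:,2]<hi)]; print(n,len(q),len(q) and (np.median(q,0)[2],q[:,2].std(),np.round(cv2.minEnclosingCircle(q[:,:2].astype(np.float32))[0],4)))
```

```text
(no output)
```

Call:
{"api": "drive_effector", "payload": {
  "motion": [0,0,0,0,0,0,0,0,0,0,0,0,0,0,0,0,0,0,0,0,0,0,0,0],
  "aperture": 0.024
}}

```text
time_s: 15.62
tcp_pos: [0.5487, -0.2269, 0.0321]
eef_rot: [180.0, -0.0, 10.4]
contact_force: [-0.3, 0.1, -0.8]
gripper_width: 0.0235
gripper_force: 0.0
```

Call:
{"api": "drive_effector", "payload": {
  "motion": [0,0,-0.01,0,0,0,0,0,-0.03,0,0,0,0,0,-0.065,0,0,0,0,0,-0.1,0,0,0,0,0,-0.13,0,0,0,0,0,-0.13,0,0,0,0,0,-0.13,0,0,0]
}}

```text
time_s: 16.2
tcp_pos: [0.5499, -0.2271, 0.1652]
eef_rot: [179.9, -0.3, 10.4]
contact_force: [-1.1, 0.4, 0.4]
gripper_width: 0.024
gripper_force: 0.0
```

```bash
python3 chk.py .549 -.2244 .03 5; python3 go.py '(.5515,.155,.16)'
```

```text
wrist 176 (np.float64(0.04182053802372315), np.float64(0.0010387388428530768), array([ 0.5473, -0.2261]))
wrist 1153 (np.float64(0.029253453472206925), np.float64(0.0008254096790852311), array([ 0.5488, -0.2264]))
side 17 (np.float64(0.04100206184660804), np.float64(0.0015968807113474165), array([ 0.5471, -0.2266]))
side 75 (np.float64(0.028989282538425587), np.float64(0.0013658490368854393), array([ 0.5462, -0.2262]))
at [ 0.5481 -0.2267  0.1621] [-179.98   -0.     10.37] F [ 0.2  0.2 -0.1] w 0.0241
(.5515,.155,.16) -> [ 0.072  -0.3748  0.0022]
```

Call:
{"api": "drive_effector", "payload": {
  "motion": [0.004,-0.02,0,0,0,0,0.0115,-0.06,0,0,0,0,0.019,-0.1,0,0,0,0,0.027,-0.14,0,0,0,0,0.0346,-0.18,0,0,0,0,0.042,-0.22,0,0,0,0,0.05,-0.26,0,0,0,0,0.0576,-0.3,0,0,0,0,0.065,-0.34,0,0,0,0,0.069,-0.36,0,0,0,0,0.072,-0.375,0,0,0,0,0.072,-0.375,0,0,0,0],
  "aperture": 0.04,
  "squeeze": 50
}}

```text
time_s: 17.3
tcp_pos: [0.5514, 0.1571, 0.1608]
eef_rot: [180.0, 0.1, 10.5]
contact_force: [-0.3, 0.4, 0.1]
gripper_width: 0.0399
gripper_force: 0.0
```

Run:
```python
from h import *
for n in ("side5","scene"):
    c=snap("scene","sc6") if n=="scene" else load(n); p,w=cloud(c)
    for y in (.157,.2304):
        k=np.hypot(w[:,0]-.549,w[:,1]-y)<.035
        for lo,hi in((.106,.115),(.094,.101)):
            q=w[k&(w[:,2]>lo)&(w[:,2]<hi)]; print(n,y,len(q),len(q)>4 and (np.median(q[:,2]),cv2.minEnclosingCircle(q[:,:2].astype(np.float32))))
```

```bash
python3 go.py '(.551,.157,.1)'
```

```text
side5 0.157 25 (np.float64(0.10997289048878145), ((0.5500411987304688, 0.1556510329246521), 0.005375847220420837))
side5 0.157 295 (np.float64(0.09802965045746548), ((0.5505192279815674, 0.1562868058681488), 0.023623598739504814))
side5 0.2304 31 (np.float64(0.10987756973701823), ((0.5445007085800171, 0.2313198745250702), 0.005723877344280481))
side5 0.2304 539 (np.float64(0.09777898689806697), ((0.5458908677101135, 0.23002956807613373), 0.029306041076779366))
scene 0.157 31 (np.float64(0.1099927401924411), ((0.5482063293457031, 0.1566542387008667), 0.006825203076004982))
scene 0.157 273 (np.float64(0.09799544531603716), ((0.5501053929328918, 0.155586376786232), 0.024481775239109993))
scene 0.2304 34 (np.float64(0.10980865710760929), ((0.5454177856445312, 0.23024393618106842), 0.006146297324448824))
scene 0.2304 474 (np.float64(0.09809519469121936), ((0.5455993413925171, 0.22880354523658752), 0.02924765832722187))
at [0.5512 0.1557 0.1609] [1.7995e+02 1.2000e-01 1.0490e+01] F [-0.3 -0.7  1.4] w 0.0401
(.551,.157,.1) -> [ 0.0001 -0.0014  0.0609]
```

Call:
{"api": "drive_effector", "payload": {
  "motion": [0,0,0.02,0,0,0,0,0,0.04,0,0,0,0,0,0.055,0,0,0,0,0,0.06,0,0,0,0,0,0.06,0,0,0,0,0,0.06,0,0,0,0,0,0.06,0,0,0]
}}

```text
time_s: 17.93
tcp_pos: [0.5525, 0.1547, 0.1031]
eef_rot: [-180.0, -0.1, 10.4]
contact_force: [-0.2, 0.1, 0.0]
gripper_width: 0.04
gripper_force: 0.0
```

Call:
{"api": "drive_effector", "payload": {
  "motion": [0,0,0,0,0,0,0,0,0,0,0,0,0,0,0,0,0,0,0,0,0,0,0,0,0,0,0,0,0,0,0,0,0,0,0,0],
  "aperture": 0.004,
  "squeeze": 50
}}

```text
time_s: 18.43
tcp_pos: [0.5519, 0.1552, 0.1023]
eef_rot: [-180.0, -0.0, 10.4]
contact_force: [0.6, 0.2, 1.3]
gripper_width: 0.0095
gripper_force: 50.0
```

Call:
{"api": "drive_effector", "payload": {
  "motion": [0,0,-0.01,0,0,0,0,0,-0.025,0,0,0,0,0,-0.045,0,0,0,0,0,-0.065,0,0,0,0,0,-0.065,0,0,0,0,0,-0.065,0,0,0]
}}

```text
time_s: 18.93
tcp_pos: [0.5521, 0.1553, 0.1684]
eef_rot: [-179.9, -0.1, 10.4]
contact_force: [0.4, 0.3, -3.3]
gripper_width: 0.0096
gripper_force: 50.0
```

```bash
python3 go.py '(.5222,-.0785,.165)'
```

```text
at [0.5521 0.1553 0.1684] [-1.7994e+02 -1.1000e-01  1.0380e+01] F [ 0.4  0.3 -3.3] w 0.0096
(.5222,-.0785,.165) -> [-0.0716  0.2246  0.003 ]
```

Call:
{"api": "drive_effector", "payload": {
  "motion": [-0.006,0.02,0,0,0,0,-0.018,0.057,0,0,0,0,-0.03,0.095,0,0,0,0,-0.042,0.132,0,0,0,0,-0.053,0.168,0,0,0,0,-0.063,0.2,0,0,0,0,-0.0685,0.217,0,0,0,0,-0.071,0.225,0,0,0,0,-0.071,0.225,0,0,0,0,-0.071,0.225,0,0,0,0]
}}

```text
time_s: 19.77
tcp_pos: [0.5221, -0.0792, 0.1664]
eef_rot: [-180.0, 0.1, 10.3]
contact_force: [0.2, -0.5, -2.9]
gripper_width: 0.0091
gripper_force: 50.0
```

Call:
{"api": "drive_effector", "payload": {
  "motion": [0,0,0.02,0,0,0,0,0,0.05,0,0,0,0,0,0.08,0,0,0,0,0,0.1,0,0,0,0,0,0.11,0,0,0,0,0,0.11,0,0,0,0,0,0.11,0,0,0]
}}

```text
time_s: 20.35
tcp_pos: [0.523, -0.0785, 0.0573]
eef_rot: [180.0, 0.0, 10.5]
contact_force: [-1.1, -1.1, -1.8]
gripper_width: 0.0094
gripper_force: 50.0
```

```bash
python3 go.py '(.523,-.0785,.035)'
```

```text
at [ 0.523  -0.0785  0.0573] [1.7998e+02 4.0000e-02 1.0470e+01] F [-1.1 -1.1 -1.8] w 0.0094
(.523,-.0785,.035) -> [0.     0.     0.0223]
```

Call:
{"api": "drive_effector", "payload": {
  "motion": [0,0,0.004,0,0,0,0,0,0.008,0,0,0,0,0,0.012,0,0,0,0,0,0.016,0,0,0,0,0,0.019,0,0,0,0,0,0.021,0,0,0,0,0,0.022,0,0,0,0,0,0.022,0,0,0]
}}

```text
time_s: 21.02
tcp_pos: [0.5224, -0.0792, 0.0348]
eef_rot: [180.0, 0.0, 10.4]
contact_force: [0.1, 0.3, -2.4]
gripper_width: 0.0096
gripper_force: 50.0
```

Call:
{"api": "drive_effector", "payload": {
  "motion": [0,0,0.0005,0,0,0,0,0,0.001,0,0,0,0,0,0.001,0,0,0]
}}

```text
time_s: 21.27
tcp_pos: [0.5226, -0.0791, 0.0341]
eef_rot: [-180.0, -0.0, 10.4]
contact_force: [-0.5, -0.1, -1.9]
gripper_width: 0.0091
gripper_force: 50.0
```

Call:
{"api": "drive_effector", "payload": {
  "motion": [0,0,0.0005,0,0,0,0,0,0.001,0,0,0,0,0,0.001,0,0,0]
}}

```text
time_s: 21.52
tcp_pos: [0.5227, -0.0791, 0.0334]
eef_rot: [180.0, -0.0, 10.4]
contact_force: [-1.2, 1.2, 0.9]
gripper_width: 0.0096
gripper_force: 50.0
```

Call:
{"api": "drive_effector", "payload": {
  "motion": [0,0,0.0004,0,0,0,0,0,0.0004,0,0,0,0,0,0.0004,0,0,0]
}}

```text
time_s: 21.77
tcp_pos: [0.5228, -0.0791, 0.0332]
eef_rot: [180.0, -0.0, 10.4]
contact_force: [-1.8, 1.0, 4.5]
gripper_width: 0.01
gripper_force: 50.0
```

Call:
{"api": "drive_effector", "payload": {
  "motion": [0,0,0,0,0,0,0,0,0,0,0,0,0,0,0,0,0,0,0,0,0,0,0,0],
  "aperture": 0.024
}}

```text
time_s: 22.1
tcp_pos: [0.5226, -0.0791, 0.0326]
eef_rot: [-180.0, -0.0, 10.4]
contact_force: [-0.6, 0.0, -0.6]
gripper_width: 0.0233
gripper_force: 0.0
```

Call:
{"api": "drive_effector", "payload": {
  "motion": [0,0,-0.01,0,0,0,0,0,-0.03,0,0,0,0,0,-0.065,0,0,0,0,0,-0.1,0,0,0,0,0,-0.13,0,0,0,0,0,-0.13,0,0,0,0,0,-0.13,0,0,0]
}}

```text
time_s: 22.68
tcp_pos: [0.5238, -0.0789, 0.1656]
eef_rot: [180.0, -0.3, 10.4]
contact_force: [-0.7, 0.7, -0.8]
gripper_width: 0.0239
gripper_force: 0.0
```

```bash
python3 chk.py .5222 -.0789 .03 7; python3 go.py '(.5465,.23,.16)'
```

```text
wrist 175 (np.float64(0.04187862318099472), np.float64(0.001037236950670975), array([ 0.5221, -0.0784]))
wrist 2095 (np.float64(0.029324185016658122), np.float64(0.0007859162589623429), array([ 0.5229, -0.0788]))
side 17 (np.float64(0.04188654338258635), np.float64(0.0017573222769735157), array([ 0.5217, -0.0773]))
side 148 (np.float64(0.029123647422360177), np.float64(0.0012939405427276449), array([ 0.5218, -0.0798]))
at [ 0.5221 -0.0791  0.1628] [-179.98   -0.     10.37] F [ 0.1 -0.6 -0. ] w 0.0239
(.5465,.23,.16) -> [ 0.0797 -0.2997  0.0029]
```

L is seated. Next is XL.

Call:
{"api": "drive_effector", "payload": {
  "motion": [0.005,-0.02,0,0,0,0,0.015,-0.058,0,0,0,0,0.0255,-0.096,0,0,0,0,0.0355,-0.134,0,0,0,0,0.0457,-0.172,0,0,0,0,0.0558,-0.21,0,0,0,0,0.066,-0.248,0,0,0,0,0.074,-0.278,0,0,0,0,0.079,-0.297,0,0,0,0,0.0797,-0.3,0,0,0,0,0.0797,-0.3,0,0,0,0],
  "aperture": 0.04,
  "squeeze": 60
}}

```text
time_s: 23.7
tcp_pos: [0.5462, 0.2309, 0.1612]
eef_rot: [179.9, 0.1, 10.5]
contact_force: [0.6, -0.1, 0.4]
gripper_width: 0.04
gripper_force: 0.0
```

Call:
{"api": "drive_effector", "payload": {
  "motion": [0,0,0.02,0,0,0,0,0,0.04,0,0,0,0,0,0.052,0,0,0,0,0,0.056,0,0,0,0,0,0.056,0,0,0,0,0,0.056,0,0,0]
}}

```text
time_s: 24.2
tcp_pos: [0.5471, 0.2295, 0.1071]
eef_rot: [180.0, 0.0, 10.3]
contact_force: [0.1, -0.5, 0.9]
gripper_width: 0.0397
gripper_force: 0.0
```

```bash
python3 go.py '(.5465,.23,.1)'
```

```text
at [0.5471 0.2295 0.1071] [179.98   0.    10.34] F [ 0.1 -0.5  0.9] w 0.0397
(.5465,.23,.1) -> [-0.0005 -0.0006  0.0071]
```

Call:
{"api": "drive_effector", "payload": {
  "motion": [0,0,0.004,0,0,0,0,0,0.006,0,0,0,0,0,0.0065,0,0,0,0,0,0.0065,0,0,0]
}}

```text
time_s: 24.53
tcp_pos: [0.5469, 0.2303, 0.1004]
eef_rot: [-180.0, -0.0, 10.4]
contact_force: [0.7, -0.1, -0.3]
gripper_width: 0.04
gripper_force: 0.0
```

Call:
{"api": "drive_effector", "payload": {
  "motion": [0,0,0,0,0,0,0,0,0,0,0,0,0,0,0,0,0,0,0,0,0,0,0,0,0,0,0,0,0,0,0,0,0,0,0,0],
  "aperture": 0.004,
  "squeeze": 60
}}

```text
time_s: 25.03
tcp_pos: [0.5469, 0.2303, 0.1002]
eef_rot: [180.0, -0.0, 10.4]
contact_force: [-0.1, -0.2, 0.2]
gripper_width: 0.0095
gripper_force: 60.0
```

Call:
{"api": "drive_effector", "payload": {
  "motion": [0,0,-0.01,0,0,0,0,0,-0.025,0,0,0,0,0,-0.045,0,0,0,0,0,-0.065,0,0,0,0,0,-0.065,0,0,0,0,0,-0.065,0,0,0]
}}

```text
time_s: 25.53
tcp_pos: [0.5471, 0.2307, 0.1663]
eef_rot: [-179.9, -0.1, 10.4]
contact_force: [-0.3, 0.0, -4.4]
gripper_width: 0.0096
gripper_force: 60.0
```

```bash
python3 go.py '(.536,-.1516,.165)'
```

```text
at [0.5471 0.2307 0.1663] [-1.7992e+02 -1.0000e-01  1.0380e+01] F [-0.3  0.  -4.4] w 0.0096
(.536,-.1516,.165) -> [-0.0798  0.3741  0.0006]
```

Call:
{"api": "drive_effector", "payload": {
  "motion": [-0.0043,0.02,0,0,0,0,-0.012,0.057,0,0,0,0,-0.02,0.095,0,0,0,0,-0.028,0.132,0,0,0,0,-0.036,0.17,0,0,0,0,-0.044,0.207,0,0,0,0,-0.052,0.245,0,0,0,0,-0.06,0.282,0,0,0,0,-0.068,0.32,0,0,0,0,-0.0747,0.35,0,0,0,0,-0.079,0.37,0,0,0,0,-0.0798,0.374,0,0,0,0]
}}

```text
time_s: 26.53
tcp_pos: [0.5341, -0.1549, 0.1635]
eef_rot: [-180.0, 0.2, 10.2]
contact_force: [0.1, -0.5, -3.7]
gripper_width: 0.0093
gripper_force: 60.0
```

Call:
{"api": "drive_effector", "payload": {
  "motion": [0,0,0,0,0,0,0,0,0.0,0,0,0,0,0,0.02,0,0,0,0,0,0.05,0,0,0,0,0,0.08,0,0,0,0,0,0.1,0,0,0,0,0,0.11,0,0,0,0,0,0.11,0,0,0,0,0,0.11,0,0,0]
}}

```text
time_s: 27.28
tcp_pos: [0.5362, -0.1513, 0.0554]
eef_rot: [180.0, 0.0, 10.5]
contact_force: [-0.5, -0.3, -2.9]
gripper_width: 0.0096
gripper_force: 60.0
```

```bash
python3 go.py '(.536,-.1516,.033)'
```

```text
at [ 0.5362 -0.1513  0.0554] [1.7999e+02 3.0000e-02 1.0470e+01] F [-0.5 -0.3 -2.9] w 0.0096
(.536,-.1516,.033) -> [-0.0002  0.0003  0.0224]
```

Call:
{"api": "drive_effector", "payload": {
  "motion": [0,0,0.004,0,0,0,0,0,0.008,0,0,0,0,0,0.012,0,0,0,0,0,0.016,0,0,0,0,0,0.019,0,0,0,0,0,0.021,0,0,0,0,0,0.022,0,0,0,0,0,0.022,0,0,0]
}}

```text
time_s: 27.95
tcp_pos: [0.5356, -0.152, 0.0329]
eef_rot: [-180.0, 0.0, 10.4]
contact_force: [-0.1, 0.2, -3.1]
gripper_width: 0.0098
gripper_force: 60.0
```

Call:
{"api": "drive_effector", "payload": {
  "motion": [0,0,0.0005,0,0,0,0,0,0.001,0,0,0,0,0,0.001,0,0,0]
}}

```text
time_s: 28.2
tcp_pos: [0.5358, -0.1519, 0.0322]
eef_rot: [180.0, -0.0, 10.4]
contact_force: [-0.8, -0.0, -2.8]
gripper_width: 0.0095
gripper_force: 60.0
```

Call:
{"api": "drive_effector", "payload": {
  "motion": [0,0,0.0005,0,0,0,0,0,0.001,0,0,0,0,0,0.001,0,0,0]
}}

```text
time_s: 28.45
tcp_pos: [0.5359, -0.152, 0.0313]
eef_rot: [180.0, -0.0, 10.4]
contact_force: [-1.5, -0.8, -1.7]
gripper_width: 0.0095
gripper_force: 60.0
```

Call:
{"api": "drive_effector", "payload": {
  "motion": [0,0,0.0004,0,0,0,0,0,0.0008,0,0,0,0,0,0.0008,0,0,0]
}}

```text
time_s: 28.7
tcp_pos: [0.536, -0.152, 0.0311]
eef_rot: [180.0, -0.0, 10.4]
contact_force: [-1.5, 1.0, 5.0]
gripper_width: 0.0093
gripper_force: 60.0
```

Call:
{"api": "drive_effector", "payload": {
  "motion": [0,0,0,0,0,0,0,0,0,0,0,0,0,0,0,0,0,0,0,0,0,0,0,0],
  "aperture": 0.024
}}

```text
time_s: 29.03
tcp_pos: [0.536, -0.1519, 0.0305]
eef_rot: [180.0, -0.0, 10.4]
contact_force: [-0.5, -0.7, 0.3]
gripper_width: 0.0236
gripper_force: 0.0
```

Call:
{"api": "drive_effector", "payload": {
  "motion": [0,0,-0.01,0,0,0,0,0,-0.03,0,0,0,0,0,-0.065,0,0,0,0,0,-0.1,0,0,0,0,0,-0.13,0,0,0,0,0,-0.16,0,0,0,0,0,-0.18,0,0,0,0,0,-0.18,0,0,0,0,0,-0.18,0,0,0]
}}

```text
time_s: 29.78
tcp_pos: [0.5364, -0.1519, 0.2125]
eef_rot: [180.0, -0.2, 10.4]
contact_force: [-1.3, 0.3, -1.3]
gripper_width: 0.0241
gripper_force: 0.0
```

```bash
python3 chk.py .5356 -.1516 .035 8; python3 go.py
```

Run:
```python
from h import *
np.set_printoptions(precision=4,suppress=True)
a=cv2.imread("pics/wrist8.png")[:250]; b=cv2.resize(cv2.imread("pics/side8.png")[110:260,240:380],None,fx=1.66,fy=1.66); a=np.hstack([a,b[:249] if 0 else cv2.resize(b,(233,250))]); print(a.shape)
cv2.imwrite("pics/c8.png",np.clip((a/255.)**.6*255,0,255).astype(np.uint8))
# lid in case axes
y=np.deg2rad(10.45); o=np.array([.5423,-.188])
for n in("wrist8","side8","scene0"):
    c=load(n);p,w=cloud(c); d=w[:,:2]-o; X=d@[np.cos(y),np.sin(y)]; Y=d@[-np.sin(y),np.cos(y)]; Z=w[:,2]
    k=(abs(Y)<.15)&(X>.03)&(X<.13)&(Z>.06)&(Z<.155); 
    print(n,k.sum(),"X",X[k].min(),X[k].max(),"Zmax",Z[k].max()); 
    for lo in(.06,.09,.12,.13): 
        j=k&(Z>lo)&(Z<lo+.01); 
        if j.any(): print(lo,np.percentile(X[j],[5,50,95]))
```

```text
wrist 131 (np.float64(0.04200754574893251), np.float64(0.0009809078011818284), array([ 0.5354, -0.1513]))
wrist 2563 (np.float64(0.029356376193330536), np.float64(0.0007997773218272162), array([ 0.536 , -0.1518]))
side 15 (np.float64(0.04178698909428591), np.float64(0.0015832902918754886), array([ 0.5336, -0.1508]))
side 239 (np.float64(0.02939908856023854), np.float64(0.0013469681712490302), array([ 0.5335, -0.1518]))
at [ 0.5352 -0.1518  0.2101] [-1.7998e+02  3.0000e-02  1.0380e+01] F [-0.1  0.7 -0.8] w 0.0239
(250, 793, 3)
wrist8 23301 X 0.05045038353776219 0.0937558585075752 Zmax 0.1464654902068139
0.06 [0.051  0.0531 0.0551]
0.09 [0.0641 0.0661 0.0681]
0.12 [0.0771 0.0799 0.0824]
0.13 [0.0831 0.0871 0.0913]
side8 1951 X 0.04847978868814508 0.09198743629165869 Zmax 0.14570791713284093
0.06 [0.0494 0.0519 0.0548]
0.09 [0.0621 0.065  0.0677]
0.12 [0.0756 0.0783 0.0818]
0.13 [0.0811 0.0843 0.0897]
scene0 3568 X 0.046999224126286064 0.09269879562612665 Zmax 0.1457642911280277
0.06 [0.0491 0.0522 0.0554]
0.09 [0.0619 0.065  0.0685]
0.12 [0.0748 0.0782 0.0825]
0.13 [0.0799 0.0834 0.0887]
```

View pics/c8.png

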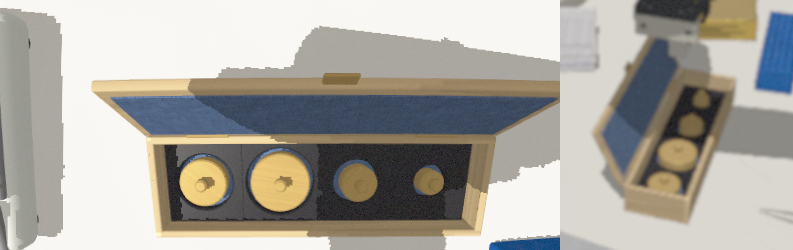

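All four sit down in their pockets: L (204,182), XL (280,180), M (357,180), S (428,180), with all shoulders at 29 mm. The lid stands at about 114°, tab at (340,78). I check for free room behind it.

Run:
```python
from h import *
np.set_printoptions(precision=3,suppress=True)
y=np.deg2rad(10.45); o=np.array([.5423,-.188])
for n in("wrist8","side8","scene0"):
    c=load(n);p,w=cloud(c); d=w[:,:2]-o; X=d@[np.cos(y),np.sin(y)]; Y=d@[-np.sin(y),np.cos(y)]; Z=w[:,2]
    for x0 in (.11,.15,.19,.23,.27,.31):
        k=(X>x0)&(X<x0+.04)&(Z>.07)&(Z<.4)&(abs(Y)<.22); print(n,x0,k.sum(),k.any() and (Y[k].min(),Y[k].max(),Z[k].max()))
```

```text
wrist8 0.11 0 False
wrist8 0.15 0 False
wrist8 0.19 0 False
wrist8 0.23 0 False
wrist8 0.27 0 False
wrist8 0.31 0 False
side8 0.11 0 False
side8 0.15 0 False
side8 0.19 86 (np.float64(0.182685369359514), np.float64(0.21626130684766573), np.float64(0.08786929819152145))
side8 0.23 412 (np.float64(-0.0422821487573812), np.float64(0.2138418937208239), np.float64(0.10015192073239865))
side8 0.27 730 (np.float64(-0.05428682370458918), np.float64(0.19307712490491052), np.float64(0.13235883043054475))
side8 0.31 1334 (np.float64(-0.21583684838225642), np.float64(0.20932571626103064), np.float64(0.20572342063771099))
scene0 0.11 0 False
scene0 0.15 0 False
scene0 0.19 96 (np.float64(-0.002434202379279319), np.float64(0.21334632046808735), np.float64(0.08715752662253867))
scene0 0.23 447 (np.float64(-0.04197599236588695), np.float64(0.21170345431401252), np.float64(0.09896205322043283))
scene0 0.27 773 (np.float64(-0.058866422247934765), np.float64(0.19727599640455581), np.float64(0.13094839830266514))
scene0 0.31 1205 (np.float64(-0.2183812018868783), np.float64(0.2102313091696882), np.float64(0.2068126719087055))
```

Call:
{"api": "drive_effector", "payload": {
  "motion": [0.03,0.01,0,0,0,0,0.06,0.02,0,0,0,0,0.09,0.03,0,0,0,0,0.1,0.037,0,0,0,0,0.1,0.037,0,0,0,0,0.1,0.037,0,0,0,0],
  "aperture": 0.0,
  "squeeze": 30
}}

```text
time_s: 30.38
tcp_pos: [0.6402, -0.1704, 0.208]
eef_rot: [-179.9, 0.2, 10.4]
contact_force: [-0.8, -0.1, -0.3]
gripper_width: 0.0006
gripper_force: 0.0
```

Call:
{"api": "drive_effector", "payload": {
  "motion": [0.03,0,0,0,0,0,0.045,0,0,0,0,0,0.045,0,0,0,0,0,0.045,0,0.03,0,0,0,0.045,0,0.06,0,0,0,0.045,0,0.09,0,0,0,0.045,0,0.103,0,0,0,0.045,0,0.103,0,0,0,0.045,0,0.103,0,0,0]
}}

```text
time_s: 31.13
tcp_pos: [0.6846, -0.1623, 0.1078]
eef_rot: [180.0, 0.1, 10.4]
contact_force: [0.0, 0.4, 0.7]
gripper_width: 0.0002
gripper_force: 0.0
```

Call:
{"api": "drive_effector", "payload": {
  "motion": [-0.01,0,0,0,0,0,-0.02,0,0,0,0,0,-0.03,0,0,0,0,0,-0.04,0,0,0,0,0,-0.05,0,0,0,0,0,-0.055,0,0,0,0,0]
}}

```text
time_s: 31.63
tcp_pos: [0.6307, -0.1724, 0.109]
eef_rot: [180.0, -0.2, 10.4]
contact_force: [2.2, 0.7, 1.7]
gripper_width: 0.0006
gripper_force: 1.2
```

Run:
```python
from h import *
from plant import r
y=np.deg2rad(10.45); t=r.get_state()["tcp_pos"]; d=t[:2]-[.5423,-.188]; print("case X,Y",d@[np.cos(y),np.sin(y)],d@[-np.sin(y),np.cos(y)],t[2])
```

```text
case X,Y 0.08974488430672664 -0.0007302305643066119 0.10899488878366612
```

Call:
{"api": "drive_effector", "payload": {
  "motion": [-0.007,0,0,0,0,0,-0.014,0,0,0,0,0,-0.021,0,0,0,0,0,-0.028,0,0,0,0,0,-0.034,0,0,0,0,0,-0.04,0,0,0,0,0,-0.046,0,0,0,0,0,-0.05,0,0,0,0,0,-0.052,0,0,0,0,0]
}}

```text
time_s: 32.38
tcp_pos: [0.5789, -0.1815, 0.1072]
eef_rot: [-180.0, 0.0, 10.4]
contact_force: [1.9, 1.0, -0.0]
gripper_width: 0.0004
gripper_force: 0.7
```

Run:
```python
from h import *
from plant import r
np.set_printoptions(precision=3,suppress=True)
y=np.deg2rad(10.45); o=np.array([.5423,-.188]); t=r.get_state()["tcp_pos"]; d=t[:2]-o; print("case X,Y",d@[np.cos(y),np.sin(y)],d@[-np.sin(y),np.cos(y)],t[2])
c=snap("scene","sc9");p,w=cloud(c); d=w[:,:2]-o; X=d@[np.cos(y),np.sin(y)]; Y=d@[-np.sin(y),np.cos(y)]; Z=w[:,2]
k=(abs(Y)<.14)&(abs(Y)>.1)&(X>-.08)&(X<.13)&(Z>.055)&(Z<.16)
for lo in np.arange(.055,.155,.02):
    j=k&(Z>lo)&(Z<lo+.01); print(lo,j.sum(),j.any() and np.percentile(X[j],[5,50,95]))
```

```text
case X,Y 0.03716617410647148 -0.0002897619240225185 0.1071768097567002
0.055 30 [0.037 0.039 0.041]
0.075 31 [0.027 0.029 0.031]
0.095 35 [0.017 0.019 0.021]
0.11499999999999999 40 [0.007 0.009 0.011]
0.13499999999999998 31 [0.005 0.008 0.01 ]
```

The lid is at 63°, past upright. I follow it down along its arc.

Call:
{"api": "drive_effector", "payload": {
  "motion": [-0.006,0,0.001,0,0,0,-0.012,0,0.004,0,0,0,-0.018,0,0.008,0,0,0,-0.022,0,0.012,0,0,0,-0.026,0,0.016,0,0,0,-0.03,0,0.021,0,0,0,-0.033,0,0.026,0,0,0,-0.036,0,0.031,0,0,0,-0.039,0,0.036,0,0,0,-0.041,0,0.04,0,0,0,-0.043,0,0.044,0,0,0,-0.044,0,0.047,0,0,0]
}}

```text
time_s: 33.43
tcp_pos: [0.5363, -0.1894, 0.0598]
eef_rot: [-180.0, 0.0, 10.4]
contact_force: [0.5, 0.0, 0.3]
gripper_width: 0.0003
gripper_force: 0.4
```

Call:
{"api": "drive_effector", "payload": {
  "motion": [-0.001,0,0.001,0,0,0,-0.001,0,0.002,0,0,0,-0.001,0,0.003,0,0,0,-0.001,0,0.003,0,0,0]
}}

```text
time_s: 33.77
tcp_pos: [0.5353, -0.1896, 0.0572]
eef_rot: [-180.0, 0.0, 10.4]
contact_force: [0.2, 0.5, -0.0]
gripper_width: 0.0004
gripper_force: 0.0
```

```bash
python3 go.py
```

```text
at [ 0.5353 -0.1896  0.0572] [-1.7999e+02  3.0000e-02  1.0380e+01] F [ 0.2  0.5 -0. ] w 0.0004
```

Press gently until the force rises, then back off and look.

Call:
{"api": "drive_effector", "payload": {
  "motion": [0,0,0.0005,0,0,0,0,0,0.001,0,0,0,0,0,0.001,0,0,0]
}}

```text
time_s: 34.02
tcp_pos: [0.5356, -0.1896, 0.0568]
eef_rot: [180.0, -0.0, 10.4]
contact_force: [-2.2, 0.3, 4.4]
gripper_width: 0.0002
gripper_force: 2.0
```

Call:
{"api": "drive_effector", "payload": {
  "motion": [0,0,0.0005,0,0,0,0,0,0.001,0,0,0,0,0,0.001,0,0,0]
}}

```text
time_s: 34.27
tcp_pos: [0.5356, -0.1896, 0.0567]
eef_rot: [180.0, -0.0, 10.4]
contact_force: [-4.3, 2.0, 13.4]
gripper_width: 0.0005
gripper_force: 6.5
```

Call:
{"api": "drive_effector", "payload": {
  "motion": [0,0,0.0005,0,0,0,0,0,0.001,0,0,0,0,0,0.001,0,0,0]
}}

```text
time_s: 34.52
tcp_pos: [0.5356, -0.1896, 0.0566]
eef_rot: [180.0, -0.0, 10.4]
contact_force: [-6.6, 3.7, 21.8]
gripper_width: 0.0002
gripper_force: 10.7
```

Call:
{"api": "drive_effector", "payload": {
  "motion": [0,0,-0.005,0,0,0,0,0,-0.03,0,0,0,0,0,-0.07,0,0,0,0,0,-0.11,0,0,0,0,0,-0.15,0,0,0,0,0,-0.15,0,0,0,0,0,-0.15,0,0,0,0,0,-0.15,0,0,0]
}}

```text
time_s: 35.18
tcp_pos: [0.5353, -0.1894, 0.2043]
eef_rot: [-180.0, -0.0, 10.4]
contact_force: [-0.2, 0.4, -0.7]
gripper_width: 0.0004
gripper_force: 0.0
```

Run:
```python
from h import *
np.set_printoptions(precision=4,suppress=True)
y=np.deg2rad(10.45); o=np.array([.5423,-.188])
for n,t in(("side","s10"),("scene","sc10")):
    c=snap(n,t);p,w=cloud(c); d=w[:,:2]-o; X=d@[np.cos(y),np.sin(y)]; Y=d@[-np.sin(y),np.cos(y)]; Z=w[:,2]
    for x0 in(-.045,-.02,.0,.02,.04):
        k=(abs(Y)<.15)&(abs(X-x0)<.004)&(Z>.04)&(Z<.08); print(n,x0,k.sum(),np.median(Z[k]))
a=cv2.imread("pics/sc10.png"); cv2.imwrite("pics/c10.png",cv2.resize(a[130:310,120:430],None,fx=2,fy=2))
```

```bash
python3 go.py
```

```text
side -0.045 329 0.05630490644928887
side -0.02 233 0.057135650737517585
side 0.0 238 0.05692095195211533
side 0.02 222 0.05732809431120717
side 0.04 223 0.05754203777744005
scene -0.045 547 0.053947626876931
scene -0.02 243 0.056969601370891465
scene 0.0 232 0.056857185374369346
scene 0.02 236 0.05701099932372394
scene 0.04 230 0.05722639714257127
at [ 0.5347 -0.1894  0.203 ] [-1.7995e+02  1.3000e-01  1.0370e+01] F [ 0.2 -0.2 -0.3] w 0.0008
```

View pics/c10.png

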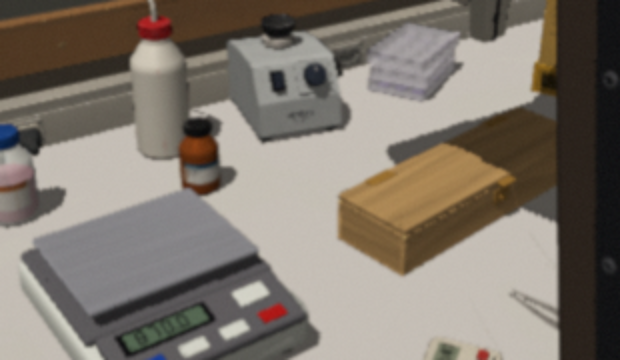

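The picture shows the lid lying flat and shut on the case (crop (430,190)), an empty pan, and the gripper clear of everything.

```bash
python3 -c "
from plant import r
print(r.close_job())"
```

```text
the job is handed in; nothing more can be done
None
```

All four weights are seated fully down and upright in their own pockets, the lid is shut, and the job was handed in at about 35 s with the gripper clear of everything.

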